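# Show which lid and band close the last open jar

## Robot

A 6-joint arm with a two-finger parallel gripper is mounted at the origin on the work surface. World frame = base frame: x ahead of the robot, y to its left, z up, the work surface at z = 0. Lengths are in mm, angles in rad, forces in N, time in s.
With the tool pointing down it reaches from about 275 to 750 mm from the base axis. Payload 10.2 kg.
Tool frame: the origin (TCP) lies between the finger pads; the fingertips stand 17 mm ahead of it and the grasp point (between the pads) lies 2 mm behind it; z points along the fingers, y is the line along which they close (so a half turn about z gives the same grasp; the last joint's range is limited). The gripper opens to 85 mm and grips with 20 to 120 N. Pads are 22 mm wide; open, the fingers measure 114 mm over their backs; the gripper's body (76 mm by 85 mm) begins 54 mm behind the grasp point. The pads swing forward as they close: fully open they stand 13 mm farther back than shut.
Start: joints at [-1.411, 0.313, 1.498, -0, 1.331, -0.223], TCP at [196.086, -487.013, 248.294] pointing down, gripper open.
Joint ranges: [-2.94, 2.94], [-0.97, 2.17], [0.19, 2.56], [-1.23, 4.37], [0.02, 3.11], [-2.88, 2.88]. Speed limits (rad/s): [2.39, 2.39, 3.01, 3.14, 3.14, 3.14].

## Interface

Orientations are given as a unit quaternion [w, x, y, z].
In Python, from rig import * gives the robot as it stands.
- The arm moves only by the tool step_arm, never from a script. Its argument "commands" is text: rows parted by semicolons, each of 7 numbers parted by spaces: the opening, from 0 (shut) to 1 (fully open), then the shift along the tool's x, y, z in cm, then the turn, a rotation vector about the tool's x, y, z in rad. In form: hand x y z rx ry rz; .... A call has 1 to 20 rows; each row is the pose to reach, as a shift and turn from the pose commanded when the call began, along the tool's axes at that moment; what a row does not reach only later rows make up. A row lasts 1/12 s, in which the tool goes at most 41.7 mm and 7.16 degrees, less where a joint would pass 70% of its speed; a pose out of reach is approached as far as the arm can. A call with a gripper value outside its range is refused whole. The fingers move at their own pace and stop on an object; "newtons" is the grip in N (left out, the last holds). Time passes only in rows, so rows that repeat a pose let the fingers close. It gives the time, the measured TCP pose, the force, the opening and the grip force at its end, in the units of the state.
- sense(): the state, without advancing time (a new reading comes with each control period).
- capture(name): name is "side" or "top"; returns the picture (480x640x3 uint8, red, green, blue); there is no depth.
- camera_model(name): a dict with "mtx" (3x3 intrinsics, pixels), "eye" and "rotation" of the camera in the world. Camera axes: x right, y down, z forward; pixel columns grow to the right and rows downward; lengths in mm; the calibration is good to about 2 mm. A picture is of the moment at which its call begins. camera_model takes no time and is no camera call.
- finish_job(): hands the job in; it is judged then, once.
Trained networks look in the newest picture that a camera, given by its name, has taken for a name from the list of things; names that differ only in an ending like _2 or _b are one class to them, and where a whole thing is asked for, a point or a joint stands for the part that bears it (a point fixed in the world has none). Each returns a list of dicts, best first, with "score" (0 to 1); they miss things now and then, are a little off and sometimes report something else, mostly with a low value. They report only what shows in the picture. A call takes as long as a camera call. They do not tell look-alikes from the thing itself.
- search_frame(camera, label): "rect" ([centre column, centre row, width, height] in pixels, round what is visible of it).
- trace(camera, label): "mask" (480x640 bool, what is visible of it) and "rect" ([centre column, centre row, width, height] in pixels, round what is visible of it).
- spot_point(camera, label): "xy" ([column, row] in pixels: a listed point, or the origin of a listed thing).
The state is a dict: "time_s": time; "joints": joint angles; "dq": joint speeds; "tau": joint torques, N m; "eef_pos": TCP position; "ee_rot": TCP orientation; "force": force on the tool from outside, world axes, zero at the start; "wrist_torque": the same for the moment, N m; "grip_width": opening from 0.0 (shut) to 1.0 (fully open); "grip_force": force on a finger pad.
Only numpy, scipy, OpenCV 4.12 (cv2) and the standard library are available. Lean on these libraries where they do the work, as an engineer would, in place of code of your own. Each camera call takes 0.05 s, during which the arm holds its last target. There are 200 camera calls.

## Task

Show the trainee how to close the one jar of beans that is still open: with the fingertips, point straight down at the middle of that jar's mouth, then at the middle of the flat lid that fits it, then at the middle of the screw band that fits it, each time from just above (two or three centimetres) and keeping still there for a good two seconds. Touch nothing at all, lift well clear between one thing and the next, and never come down over the lid and band of the wrong size or anything else. Finish with the hand raised well above the tops of the jars.

Things in the scene. Friction and masses are not known exactly. Their poses are not given: they have to be found in the camera images.
- jar_open: THE OPEN JAR: clear glass wide-mouth canning jar without a lid, packed with green beans to about 15 mm below the rim (green seen from above inside a glass ring). 86 mm across, 125 mm high, mouth 75 mm inside and 83 mm outside. Origin at the centre of its underside, z up. The middle of the mouth is 125 mm above the origin. Stands loose on the board, as do all things below.
- lid_wide: flat sealing lid that fits the open jar: larger of the two steel discs, lying with its red gasket ring upward, 83 mm across, 3 mm thick (3.6 mm at the gasket). Origin at the centre of its underside, z up.
- band_wide: screw band that fits the open jar: larger of the two brass-coloured rings, hollow (the white board shows through), 90 mm across outside, 75 mm clear inside at the lip, 16 mm high. Origin at the centre of its underside, z up. The middle of the ring is straight above the origin.
- lid_regular: regular-mouth flat sealing lid, too small for the open jar: smaller steel disc with a red gasket ring, 67 mm across, 3 mm thick. Origin at the centre of its underside, z up.
- band_regular: regular-mouth screw band, too small for the open jar: smaller brass-coloured ring, 74 mm across outside, 59 mm clear inside, 16 mm high. Origin at the centre of its underside, z up.
- jar_wide_closed: wide-mouth jar of beans already closed with lid and brass band: 89 mm across the band, 128 mm high. Origin at the centre of its underside, z up.
- jar_regular_closed: regular-mouth jar of beans already closed with lid and brass band: 80 mm across, 74 mm across the band, 133 mm high. Origin at the centre of its underside, z up.
- shaker: spice shaker with an orange label and a black cap, 48 mm across, 109 mm high. Origin at the centre of its underside, z up.
- tub: small tapered plastic tub with a white press-on lid, 72 mm across, 47 mm high, on the far part of the board. Origin at the centre of its underside, z up.
- knife: paring knife lying flat along the board's near edge, teal handle 105 mm long, white blade, about 225 mm long in all and 14 mm high. Origin at the underside near its middle, the blade pointing along its y axis.
- board: white plastic cutting board lying on the table, 460 mm (x) by 760 mm (y), 12.7 mm thick. Origin at the centre of its underside, so its top is 12.7 mm above it. Fixed. The jars and the shaker stand near its left and right ends (left is y positive), the lids and bands lie in the middle; which is at which place changes, and the jars, shaker, lids and bands are at least 100 mm apart between centres.
There are look-alikes about, which are no part of the job. Of the things that look like the shaker, the smallest one is meant.

How it is judged:
By the outcome, as a careful person would: the job done as asked, in the order asked, and still so for the second after the job is handed in, with the robot touching nothing.
It also fails if it takes over 58 s, if anything falls off the work surface, if the arm or the gripper's body presses on something with over 40 N, if the wrist force passes 120 N, or if a joint passes its speed limit or range.

## Working session

There is one attempt and no reset: what is moved stays moved. The work goes in short steps, Python scripts to look and compute and a tool call to move; the robot and the scene stay as the last step left them, time stands still between calls to the robot, and variables do not carry over. Pictures are saved under pics/ and viewed, at most 10 in all, crops included, and the job is handed in when it is done.

Besides the shell and the picture viewer there is one more tool, called after "Call:" as a command line: name --argument value ..., lists and objects as JSON in quotes. step_arm: Moves the arm, as the interface text tells. Its arguments: {"type":"object","properties":{"commands":{"type":"string"},"newtons":{"type":"number"}},"required":["commands"]}

```bash
mkdir -p pics; cat > h.py <<'E'
from rig import *
import numpy as np, cv2
def ray(cam,u,v,z):
    m=camera_model(cam);K=np.array(m["mtx"]);R=np.array(m["rotation"]);e=np.array(m["eye"])
    d=R@np.linalg.solve(K,[u,v,1]);return e+d*(z-e[2])/d[2]
def proj(cam,p):
    m=camera_model(cam);K=np.array(m["mtx"]);R=np.array(m["rotation"]);e=np.array(m["eye"])
    q=K@(R.T@(np.array(p)-e));return q[:2]/q[2]
E
python3 - <<'E'
from h import *
for c in("top","side"):
    cv2.imwrite(f"pics/{c}0.png",capture(c)[:,:,::-1]); m=camera_model(c);print(c,m)
for l in["jar_open","lid_wide","band_wide","lid_regular","band_regular","jar_wide_closed","jar_regular_closed","shaker","tub"]:
    print(l,[(np.round(d["rect"]).tolist(),round(d["score"],2)) for d in search_frame("top",l)])
s=sense();print(s["time_s"],s["eef_pos"],s["ee_rot"],s["force"])
E
```

```text
top {'mtx': array([[589.34390394,   0.        , 315.99868919],
       [  0.        , 589.34390394, 243.62700547],
       [  0.        ,   0.        ,   1.        ]]), 'eye': array([ 421.22489657,  -80.1629019 , 1486.08061529]), 'rotation': array([-0.03180068,  0.70652687, -0.70600784,  0.03689746])}
side {'mtx': array([[574.61800261,   0.        , 323.51866558],
       [  0.        , 574.61800261, 239.2320481 ],
       [  0.        ,   0.        ,   1.        ]]), 'eye': array([180.70866605, 675.10778228, 938.03931132]), 'rotation': array([ 0.07881624, -0.20412437,  0.90723732, -0.35922374])}
jar_open [([161.0, 290.0, 44.0, 36.0], 0.73)]
lid_wide [([291.0, 188.0, 30.0, 29.0], 0.19)]
band_wide [([317.0, 222.0, 34.0, 40.0], 0.86)]
lid_regular [([254.0, 218.0, 26.0, 26.0], 0.59)]
band_regular [([316.0, 285.0, 28.0, 31.0], 0.61)]
jar_wide_closed [([393.0, 297.0, 45.0, 38.0], 0.64)]
jar_regular_closed [([178.0, 220.0, 40.0, 40.0], 0.98), ([165.0, 292.0, 46.0, 34.0], 0.51)]
shaker [([472.0, 253.0, 40.0, 27.0], 0.95), ([480.0, 214.0, 42.0, 34.0], 0.85), ([387.0, 230.0, 25.0, 21.0], 0.81)]
tub [([292.0, 189.0, 28.0, 26.0], 0.55)]
0.55 [ 196.09519394 -486.9983263   248.28981019] [-2.06262920e-05  9.81736895e-01  1.90243706e-01 -1.95121218e-06] [ 0.20451828 -0.21940942  1.13496934]
```

View pics/top0.png

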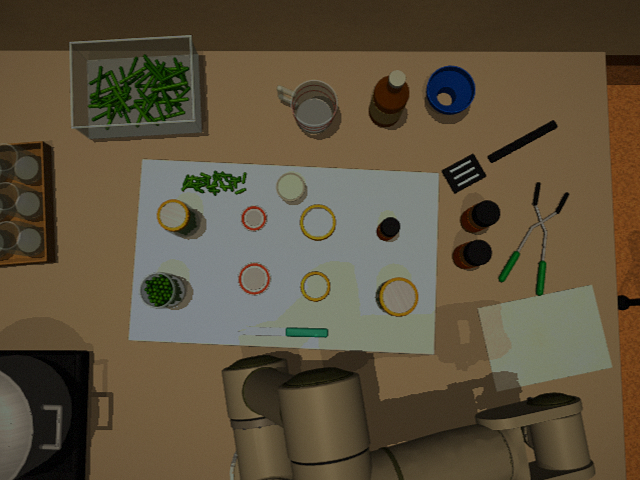

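View pics/side0.png

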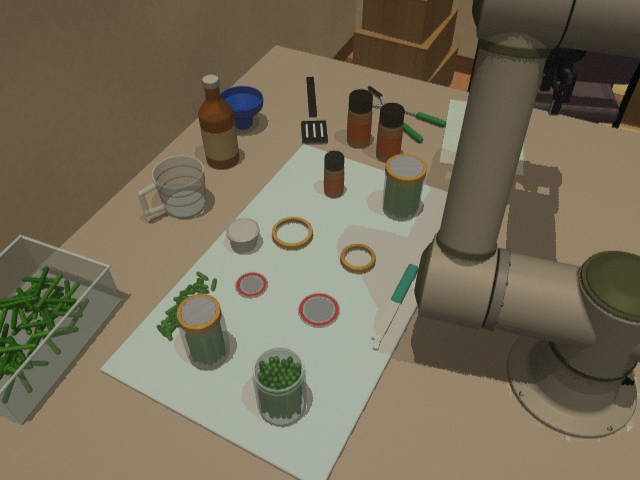

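Top view candidates:
- **Jars:** (160,290) is green inside a glass ring with no lid, so it is the open jar. (175,215) and (397,297) have brass tops and are closed.
- **Lids:** (255,278) is the larger red-ringed disc and (254,218) the smaller. The tub's white lid is at (291,187).
- **Bands:** (318,222) is the larger ring and (316,286) the smaller.

I choose the jar at (160,290), the lid at (255,278) and the band at (318,222).

```bash
cat > h.py <<'E'
from rig import *
import numpy as np, cv2
from scipy.spatial.transform import Rotation as Ro
def cm(cam):
    m=camera_model(cam);w=m["rotation"];return m["mtx"],Ro.from_quat([*w[1:],w[0]]).as_matrix(),m["eye"]
def ray(cam,u,v,z):
    K,R,e=cm(cam);d=R@np.linalg.solve(K,[u,v,1]);return e+d*(z-e[2])/d[2]
def proj(cam,p):
    K,R,e=cm(cam);q=K@(R.T@(np.array(p)-e));return q[:2]/q[2]
E
python3 - <<'E'
from h import *
I={c:cv2.imread(f"pics/{c}0.png") for c in("top","side")}
boxes={"top":dict(lid_w=(235,258,278,300),lid_r=(235,202,273,235),band_w=(296,200,342,246),band_r=(298,267,336,306),jwc=(373,272,422,322)),
"side":dict(lid_w=(292,288,346,332),lid_r=(232,268,272,300),band_w=(268,212,318,252),band_r=(336,240,380,276))}
for c in I:
    hsv=cv2.cvtColor(I[c],cv2.COLOR_BGR2HSV).astype(int)
    for n,(a,b,x,y) in boxes[c].items():
        H,S,V=np.moveaxis(hsv[b:y,a:x],2,0)
        m=((H<8)|(H>170))&(S>90) if "lid" in n else (H>12)&(H<32)&(S>110)
        pts=cv2.findNonZero(m.astype(np.uint8)); hull=cv2.convexHull(pts)
        (u,v),ax,_=cv2.fitEllipse(hull); z=16 if "lid" in n else 24
        if n=="jwc":z=135
        p=ray(c,u+a,v+b,z);print(c,n,np.round([u+a,v+b,*ax],1),p.round(1),"diam",round(max(ax)*np.linalg.norm(p-cm(c)[2])/cm(c)[0][0,0],1))
# jar rim overlay
cv2.imwrite("pics/x.png",I["top"])
for c,l in(("top","jar_open"),("side","jar_open")):
    capture(c)
    for d in spot_point(c,l)[:2]:print(c,l,d["xy"],round(d["score"],2),ray(c,*d["xy"],12.7).round(1))
t=I["top"][262:317,130:200];s=I["side"][335:435,235:335]
cv2.imwrite("pics/jar.png",np.hstack([cv2.resize(t,(509,400),interpolation=3)[:, :400],cv2.resize(s,(400,400),interpolation=3)]))
E
```

```text
top lid_w [253.9 278.5  30.2  31.1] [477.2  63.9  16. ] diam 78.1
top lid_r [253.3 217.8  23.9  24.2] [629.6  66.9  16. ] diam 61.2
top band_w [317.4 222.1  35.5  36.2] [617.8 -94.3  24. ] diam 90.7
top band_r [315.  286.1  29.6  30. ] [458.2 -88.2  24. ] diam 74.5
top jwc [398.  296.5  39.1  39.2] [ 431.7 -277.5  135. ] diam 90.9
side lid_w [318.5 309.3  31.9  39.1] [474.8  67.6  16. ] diam 77.7
side lid_r [250.9 284.2  23.1  30.2] [627.1  70.1  16. ] diam 62.6
side band_w [291.9 233.2  33.1  41.2] [614.2 -87.8  24. ] diam 90.8
side band_r [357.6 258.4  29.6  35.3] [454.9 -82.   24. ] diam 74.9
top jar_open [169.9, 292.4] 0.86 [442.6 272.6  12.7]
top jar_open [382.3, 230.1] 0.6 [ 599.3 -257.8   12.7]
side jar_open [278.3, 403.9] 0.7 [451.5 278.   12.7]
side jar_open [400.6, 212.2] 0.58 [ 423.9 -264.9   12.7]
```

View pics/jar.png

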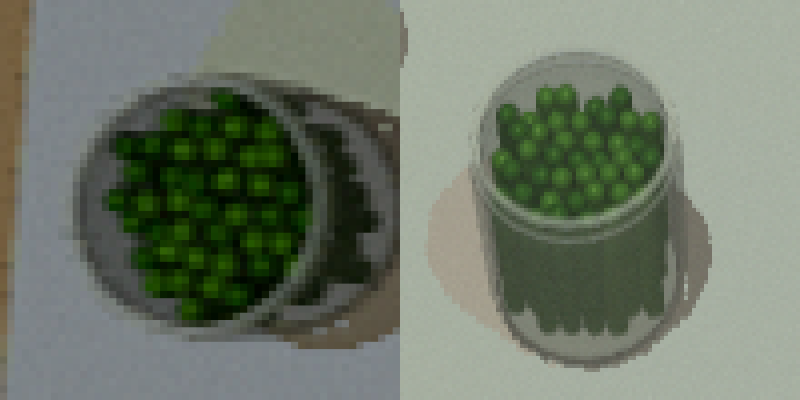

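The crop confirms it: beans inside a bare glass rim, no lid. In the top view the rim centre is about (157.3, 289.7), and in the side view about (279.2, 369.5).

```bash
cat >> h.py <<'E'
def shift(p):
    s=sense();w=s["ee_rot"];R=Ro.from_quat([*w[1:],w[0]]).as_matrix()
    return (R.T@(np.array(p)-s["eef_pos"])/10).round(2)
E
python3 - <<'E'
from h import *
for z in(137.7,):print(ray("top",157.3,289.7,z),ray("side",279.2,369.5,z))
print(shift([440,272,290]),shift([196,-487,290]))
print(proj("top",(196,-487,231)),proj("side",(196,-487,231)))
E
```

```text
[446.89679525 271.46240544 137.7       ] [441.45602785 279.48601693 137.7       ]
[ 50.98 -61.3   -4.17] [-0.01 -0.01 -4.17]
[506.50550422 409.57230037] [545.81851864 106.47802208]
```

Call:
step_arm --commands "0 0 0 -4.2 0 0 0; 0 0 0 -4.2 0 0 0; 0 5 -6 -4.2 0 0 0; 0 7 -8.4 -4.2 0 0 0; 0 9.5 -11.4 -4.2 0 0 0; 0 12 -14.3 -4.2 0 0 0; 0 14.5 -17.3 -4.2 0 0 0; 0 17 -20.3 -4.2 0 0 0; 0 19.5 -23.3 -4.2 0 0 0; 0 22 -26.3 -4.2 0 0 0; 0 24.5 -29.3 -4.2 0 0 0; 0 27 -32.2 -4.2 0 0 0; 0 29.5 -35.2 -4.2 0 0 0; 0 32 -38.2 -4.2 0 0 0; 0 34.5 -41.2 -4.2 0 0 0; 0 37 -44.2 -4.2 0 0 0; 0 40 -47.8 -4.2 0 0 0; 0 43 -51.3 -4.2 0 0 0; 0 46 -54.9 -4.2 0 0 0; 0 48 -57.3 -4.2 0 0 0"

```text
time_s: 2.42
eef_pos: [426.2, 222.1, 290.6]
ee_rot: [0.0, 0.982, 0.191, 0.001]
force: [1.6, -1.0, -0.1]
grip_width: -0.003
grip_force: 0.0
```

```bash
python3 -c "
from h import *
s=sense();print(s['time_s'],s['eef_pos'],s['ee_rot'],s['grip_width'],s['joints'],s['force']);print(shift([444,275.5,290]))"
```

```text
2.4167 [426.15643728 222.07097488 290.60507645] [2.00914163e-05 9.81686762e-01 1.90501208e-01 6.24470928e-04] -0.0028026257039997075 [ 2.35991880e-01  1.84011653e-01  1.55210825e+00 -9.68173109e-05
  1.40422682e+00  1.42345877e+00] [ 1.63696801 -1.00179942 -0.06340817]
[ 3.65 -4.29  0.06]
```

Call:
step_arm --commands "0 2 -2.4 0 0 0 0; 0 3.5 -4.2 0 0 0 0; 0 3.5 -4.2 0 0 0 0; 0 3.5 -4.2 2 0 0 0; 0 3.5 -4.2 4 0 0 0; 0 3.5 -4.2 6 0 0 0; 0 3.5 -4.2 6 0 0 0; 0 3.5 -4.2 6 0 0 0; 0 3.5 -4.2 6 0 0 0"

```text
time_s: 3.17
eef_pos: [443.3, 271.5, 231.8]
ee_rot: [-0.0, 0.982, 0.19, 0.001]
force: [0.3, -1.0, 0.1]
grip_width: -0.003
grip_force: 0.0
```

```bash
python3 - <<'E'
from h import *
s=sense();p=s['eef_pos'];print(s['time_s'],p)
a=capture("side")[:,:,::-1];b=capture("top")[:,:,::-1]
tip=p-[0,0,17]
print("side tip",proj("side",tip),"tip30",proj("side",p-[0,0,30]))
print("top tip",proj("top",tip))
cv2.imwrite("pics/n1.png",np.hstack([cv2.resize(a[255:435,205:345],(400,514),interpolation=3),cv2.resize(b[230:330,110:188],(400,514),interpolation=3)]))
E
```

```text
3.1667 [443.26662538 271.52478784 231.78950751]
side tip [277.93909798 337.84755818] tip30 [278.40832117 342.68314133]
top tip [147.85971733 290.70552508]
```

View pics/n1.png

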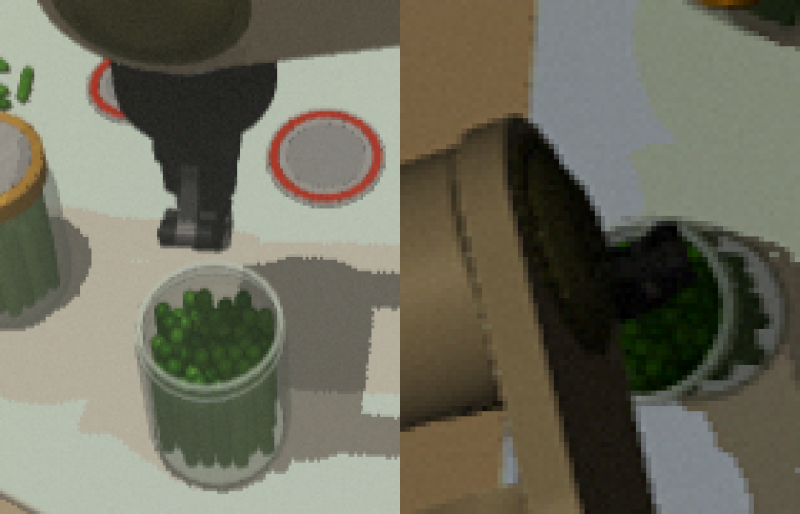

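```bash
python3 - <<'E'
from h import *
s=sense();p=s['eef_pos'];print(s['time_s'],p,s['dq'].round(3) if hasattr(s['dq'],'round') else s['dq'])
w=s["ee_rot"];R=Ro.from_quat([*w[1:],w[0]]).as_matrix()
out=[]
for c,(x0,y0,W,H) in(("side",(235,285,80,110)),("top",(120,250,80,110))):
    a=np.ascontiguousarray(capture(c)[:,:,::-1]);k=5
    z=cv2.convertScaleAbs(cv2.resize(a[y0:y0+H,x0:x0+W],None,fx=k,fy=k,interpolation=3),alpha=1.5,beta=30)
    for d,col in((17,(0,0,255)),(-40,(255,0,0))):
        q=proj(c,p+R@[0,0,d]);cv2.drawMarker(z,tuple(((q-[x0,y0])*k).astype(int).tolist()),col,0,14,2)
    out.append(z)
    print(c,proj(c,[463,244,215]))
cv2.imwrite("pics/n2.png",np.hstack(out))
E
```

```text
3.2667 [443.27034139 271.65181683 231.76401547] [ 0.002  0.003  0.006 -0.001 -0.004 -0.   ]
side [275.12239158 319.26224988]
top [160.92149009 281.50196275]
```

View pics/n2.png

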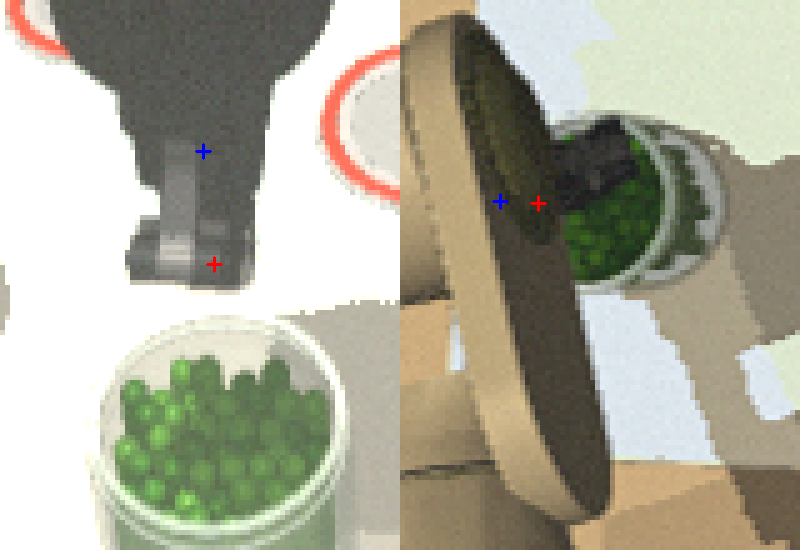

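The fingers overlap the wrist in both views. I'll turn the hand so the finger pair is seen broadside by the side camera, while still high above the jar.

Call:
step_arm --commands "0 0 0 0 0 0 -0.12; 0 0 0 0 0 0 -0.24; 0 0 0 0 0 0 -0.36; 0 0 0 0 0 0 -0.48; 0 0 0 0 0 0 -0.6; 0 0 0 0 0 0 -0.72; 0 0 0 0 0 0 -0.84; 0 0 0 0 0 0 -0.96; 0 0 0 0 0 0 -1.08; 0 0 0 0 0 0 -1.2; 0 0 0 0 0 0 -1.3; 0 0 0 0 0 0 -1.3; 0 0 0 0 0 0 -1.3; 0 0 0 0 0 0 -1.3"

```text
time_s: 4.53
eef_pos: [442.8, 271.7, 230.5]
ee_rot: [0.0, 0.668, 0.745, 0.0]
force: [-0.4, 0.8, 0.5]
grip_width: -0.001
grip_force: 0.0
```

```bash
cat >> h.py <<'E'
def look(name,bx,k=5):
    s=sense();p=s['eef_pos'];w=s["ee_rot"];R=Ro.from_quat([*w[1:],w[0]]).as_matrix()
    print(s['time_s'],p.round(1),np.round(w,3),"toolx",R[:,0].round(3),"tooly",R[:,1].round(3),np.round(s['joints'],2),s['force'].round(1))
    out=[]
    for c,(x0,y0,W,H) in bx.items():
        a=capture(c)[:,:,::-1]
        z=cv2.convertScaleAbs(cv2.resize(a[y0:y0+H,x0:x0+W],None,fx=k,fy=k,interpolation=3),alpha=1.4,beta=20)
        q=proj(c,p+R@[0,0,17]);print(c,"tip",q.round(1));cv2.drawMarker(z,tuple(((q-[x0,y0]+.5)*k).astype(int).tolist()),(0,0,255),0,12,1)
        out.append(z)
    cv2.imwrite(f"pics/{name}.png",np.hstack(out))
E
python3 -c "
from h import *
look('n3',dict(side=(235,285,80,110),top=(120,250,80,110)))"
```

```text
4.5333 [442.8 271.7 230.5] [0.    0.668 0.745 0.   ] toolx [-0.109  0.994  0.   ] tooly [0.994 0.109 0.   ] [0.32 0.31 1.54 0.   1.28 0.22] [-0.4  0.8  0.5]
side tip [278.2 338.5]
top tip [147.9 290.9]
```

View pics/n3.png

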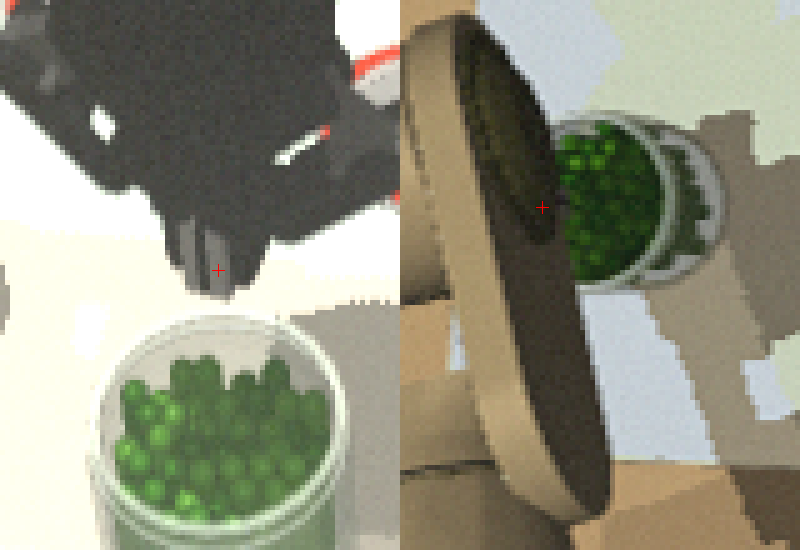

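Call:
step_arm --commands "0 0.2 0.1 1 0 0 0; 0 0.4 0.1 2 0 0 0; 0 0.4 0.1 3 0 0 0; 0 0.4 0.1 4 0 0 0; 0 0.4 0.1 4.6 0 0 0; 0 0.4 0.1 5 0 0 0; 0 0.4 0.1 5 0 0 0; 0 0.4 0.1 5 0 0 0; 0 0.4 0.1 5 0 0 0; 0 0.4 0.1 5 0 0 0; 0 0.4 0.1 5 0 0 0; 0 0.4 0.1 5 0 0 0"

```text
time_s: 5.63
eef_pos: [443.4, 275.8, 180.5]
ee_rot: [0.0, 0.666, 0.746, 0.0]
force: [0.7, -0.5, 1.1]
grip_width: -0.001
grip_force: 0.0
```

```bash
python3 -c "
from h import *
look('n4',dict(side=(235,285,80,110),top=(120,250,80,110)))"
```

```text
5.6333 [443.4 275.8 180.5] [0.    0.666 0.746 0.   ] toolx [-0.112  0.994  0.   ] tooly [0.994 0.112 0.   ] [0.33 0.37 1.6  0.   1.17 0.22] [ 0.7 -0.5  1.1]
side tip [278.4 358.4]
top tip [152.3 291.1]
```

View pics/n4.png

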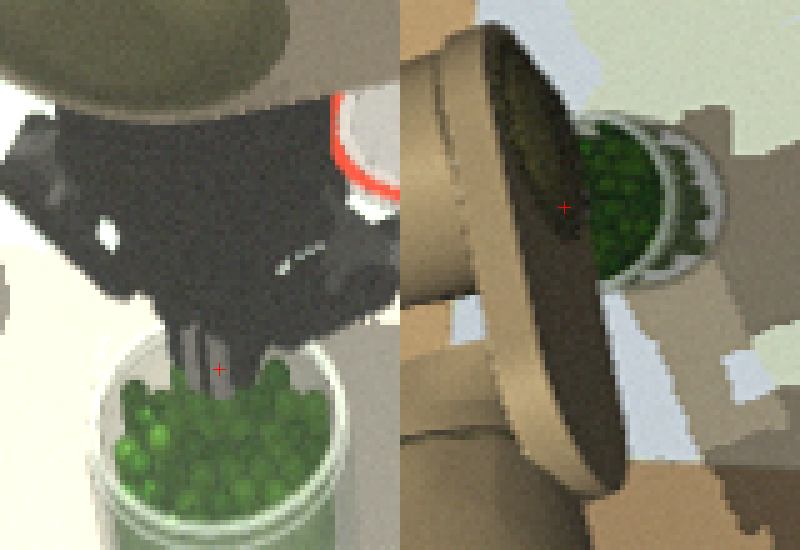

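The tip sits centred over the mouth, with its pixel (278.4, 358.4) about 11 px above the rim centre. I'll hold there now.

Call:
step_arm --commands "0 0 0 0 0 0 0; 0 0 0 0 0 0 0; 0 0 0 0 0 0 0; 0 0 0 0 0 0 0; 0 0 0 0 0 0 0; 0 0 0 0 0 0 0; 0 0 0 0 0 0 0; 0 0 0 0 0 0 0; 0 0 0 0 0 0 0; 0 0 0 0 0 0 0; 0 0 0 0 0 0 0; 0 0 0 0 0 0 0; 0 0 0 0 0 0 0; 0 0 0 0 0 0 0; 0 0 0 0 0 0 0; 0 0 0 0 0 0 0; 0 0 0 0 0 0 0; 0 0 0 0 0 0 0; 0 0 0 0 0 0 0; 0 0 0 0 0 0 0"

```text
time_s: 7.4
eef_pos: [443.3, 275.7, 180.3]
ee_rot: [-0.0, 0.666, 0.746, -0.0]
force: [-0.6, -0.7, -0.5]
grip_width: 0.001
grip_force: 0.0
```

Call:
step_arm --commands "0 0 0 0 0 0 0; 0 0 0 0 0 0 0; 0 0 0 0 0 0 0; 0 0 0 0 0 0 0; 0 0 0 0 0 0 0; 0 0 0 0 0 0 0; 0 0 0 0 0 0 0; 0 0 0 0 0 0 0; 0 0 0 0 0 0 0; 0 0 0 0 0 0 0; 0 0 0 -2 0 0 0; 0 0 0 -4 0 0 0; 0 0 0 -6 0 0 0; 0 0 0 -8 0 0 0; 0 0 0 -9 0 0 0; 0 0 0 -10 0 0 0; 0 0 0 -10 0 0 0; 0 0 0 -10 0 0 0"

```text
time_s: 8.9
eef_pos: [443.2, 275.7, 279.7]
ee_rot: [-0.0, 0.666, 0.746, -0.0]
force: [-0.5, -0.8, -0.8]
grip_width: 0.002
grip_force: 0.0
```

```bash
python3 -c "
from h import *
print(sense()['time_s'],sense()['eef_pos'],shift([476,66,280]))"
```

```text
8.9 [443.20062248 275.70698847 279.72228273] [-21.21   0.92  -0.03]
```

Call:
step_arm --commands "0 -1.5 0.1 0 0 0 0; 0 -4 0.2 0 0 0 0; 0 -6.5 0.3 0 0 0 0; 0 -9.5 0.4 0 0 0 0; 0 -12.5 0.5 0 0 0 0; 0 -15.5 0.7 0 0 0 0; 0 -18 0.8 0 0 0 0; 0 -20 0.9 0 0 0 0; 0 -21.2 0.9 0 0 0 0; 0 -21.2 0.9 0 0 0 0; 0 -21.2 0.9 0 0 0 0; 0 -21.2 0.9 3 0 0 0; 0 -21.2 0.9 6 0 0 0; 0 -21.2 0.9 9 0 0 0; 0 -21.2 0.9 12 0 0 0; 0 -21.2 0.9 14 0 0 0; 0 -21.2 0.9 15 0 0 0; 0 -21.2 0.9 15 0 0 0; 0 -21.2 0.9 15 0 0 0"

```text
time_s: 10.48
eef_pos: [476.1, 66.6, 130.8]
ee_rot: [0.0, 0.666, 0.746, 0.0]
force: [-0.5, 0.2, 0.3]
grip_width: -0.001
grip_force: 0.0
```

```bash
python3 -c "
from h import *
print(shift([476,66,58]))
look('n5',dict(side=(270,245,100,100)))"
```

```text
[-0.05 -0.02  7.28]
10.4833 [476.1  66.6 130.8] [0.    0.666 0.746 0.   ] toolx [-0.112  0.994  0.   ] tooly [0.994 0.112 0.   ] [-0.11  0.35  1.78  0.    1.01 -0.22] [-0.5  0.2  0.3]
side tip [318.  277.2]
```

View pics/n5.png

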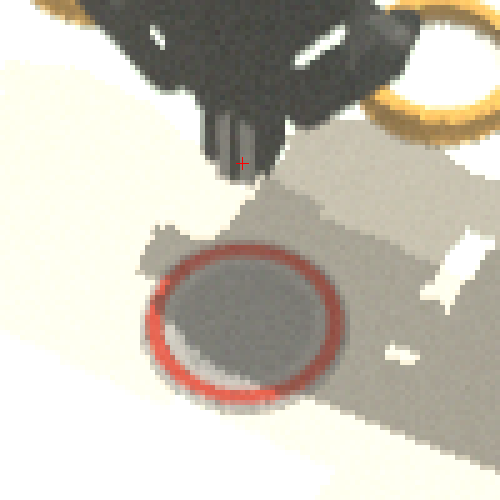

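The tip, at crop x 242, is in line with the lid centre at about (246, 322). I'll lower to 25 mm above the lid and hold.

Call:
step_arm --commands "0 0 0 1.5 0 0 0; 0 0 0 3 0 0 0; 0 0 0 4.5 0 0 0; 0 0 0 6 0 0 0; 0 0 0 6.8 0 0 0; 0 0 0 7.2 0 0 0; 0 0 0 7.2 0 0 0; 0 0 0 7.2 0 0 0; 0 0 0 7.2 0 0 0; 0 0 0 7.2 0 0 0; 0 0 0 7.2 0 0 0; 0 0 0 7.2 0 0 0; 0 0 0 7.2 0 0 0; 0 0 0 7.2 0 0 0; 0 0 0 7.2 0 0 0; 0 0 0 7.2 0 0 0; 0 0 0 7.2 0 0 0; 0 0 0 7.2 0 0 0; 0 0 0 7.2 0 0 0; 0 0 0 7.2 0 0 0"

```text
time_s: 12.2
eef_pos: [475.9, 66.1, 58.3]
ee_rot: [0.0, 0.666, 0.746, 0.0]
force: [0.2, -0.7, -0.9]
grip_width: -0.003
grip_force: 0.0
```

Call:
step_arm --commands "0 0 0 0 0 0 0; 0 0 0 0 0 0 0; 0 0 0 0 0 0 0; 0 0 0 0 0 0 0; 0 0 0 0 0 0 0; 0 0 0 0 0 0 0; 0 0 0 0 0 0 0; 0 0 0 0 0 0 0; 0 0 0 0 0 0 0; 0 0 0 0 0 0 0; 0 0 0 0 0 0 0; 0 0 0 0 0 0 0; 0 0 0 0 0 0 0; 0 0 0 0 0 0 0; 0 0 0 0 0 0 0; 0 0 0 0 0 0 0; 0 0 0 0 0 0 0; 0 0 0 0 0 0 0; 0 0 0 0 0 0 0; 0 0 0 0 0 0 0"

```text
time_s: 13.87
eef_pos: [475.9, 66.1, 58.3]
ee_rot: [-0.0, 0.666, 0.746, -0.0]
force: [0.4, 1.1, 0.5]
grip_width: 0.001
grip_force: 0.0
```

Call:
step_arm --commands "0 0 0 -1.5 0 0 0; 0 0 0 -4 0 0 0; 0 0 0 -7 0 0 0; 0 0 0 -10 0 0 0; 0 0 0 -13 0 0 0; 0 0 0 -16 0 0 0; 0 0 0 -18 0 0 0; 0 0 0 -19 0 0 0; 0 0 0 -19 0 0 0; 0 0 0 -19 0 0 0"

```text
time_s: 14.7
eef_pos: [475.7, 66.1, 247.4]
ee_rot: [-0.0, 0.666, 0.746, -0.0]
force: [0.1, -0.0, -0.6]
grip_width: -0.0
grip_force: 0.0
```

```bash
python3 -c "
from h import *
print(sense()['time_s'],sense()['eef_pos'],shift([616,-91,247]))"
```

```text
14.7 [475.66048257  66.07384952 247.36793997] [-17.18  12.19   0.02]
```

Call:
step_arm --commands "0 -1 0.7 0 0 0 0; 0 -3 2.1 0 0 0 0; 0 -5 3.5 0 0 0 0; 0 -7.5 5.3 0 0 0 0; 0 -10 7.1 0 0 0 0; 0 -12.5 8.9 0 0 0 0; 0 -15 10.6 0 0 0 0; 0 -16.5 11.7 0 0 0 0; 0 -17.2 12.2 0 0 0 0; 0 -17.2 12.2 0 0 0 0; 0 -17.2 12.2 0 0 0 0; 0 -17.2 12.2 2 0 0 0; 0 -17.2 12.2 5 0 0 0; 0 -17.2 12.2 8 0 0 0; 0 -17.2 12.2 10 0 0 0; 0 -17.2 12.2 11 0 0 0; 0 -17.2 12.2 11 0 0 0; 0 -17.2 12.2 11 0 0 0; 0 -17.2 12.2 11 0 0 0"

```text
time_s: 16.28
eef_pos: [617.0, -91.1, 140.2]
ee_rot: [0.001, 0.666, 0.746, 0.001]
force: [0.0, 0.7, -0.1]
grip_width: 0.001
grip_force: 0.0
```

```bash
python3 -c "
from h import *
print(shift([616,-91,67]))
look('n6',dict(side=(240,165,100,100)))"
```

```text
[ 0.03 -0.12  7.32]
16.2833 [617.  -91.1 140.2] [0.001 0.666 0.746 0.001] toolx [-0.112  0.994 -0.001] tooly [0.994 0.112 0.003] [-0.33  0.62  1.32  0.    1.2  -0.45] [ 0.   0.7 -0.1]
side tip [289.7 198.8]
```

View pics/n6.png

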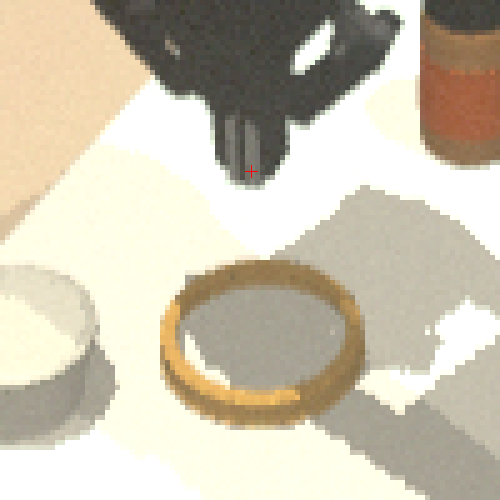

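The tip is in line with the large ring, whose centre is about (263, 340) in the crop. I'll lower to about 21 mm above it and hold.

Call:
step_arm --commands "0 0 -0.1 1.5 0 0 0; 0 0 -0.1 3 0 0 0; 0 0 -0.1 4.5 0 0 0; 0 0 -0.1 6 0 0 0; 0 0 -0.1 6.8 0 0 0; 0 0 -0.1 7.2 0 0 0; 0 0 -0.1 7.2 0 0 0; 0 0 -0.1 7.2 0 0 0; 0 0 -0.1 7.2 0 0 0; 0 0 -0.1 7.2 0 0 0; 0 0 -0.1 7.2 0 0 0; 0 0 -0.1 7.2 0 0 0"

```text
time_s: 17.33
eef_pos: [615.5, -91.4, 66.7]
ee_rot: [0.0, 0.666, 0.746, 0.0]
force: [-0.1, -0.5, 0.3]
grip_width: -0.001
grip_force: 0.0
```

```bash
python3 -c "
from h import *
print(shift([616,-91,68]))
print(proj('side',sense()['eef_pos']*[1,1,0]+[0,0,24]))
look('n7',dict(side=(240,165,100,100)))"
```

```text
[ 0.03  0.05 -0.13]
[292.13975459 231.96293976]
17.3333 [615.5 -91.4  66.7] [0.    0.666 0.746 0.   ] toolx [-0.112  0.994 -0.   ] tooly [0.994 0.112 0.001] [-0.34  0.71  1.38 -0.    1.05 -0.45] [-0.1 -0.5  0.3]
side tip [291.7 223.8]
```

View pics/n7.png

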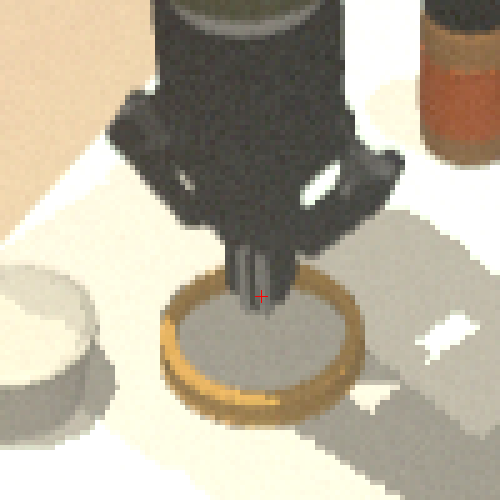

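The point below the tip projects to (292.1, 232.0), and the ring centre was fitted at (291.9, 233.2), so it is centred. I'll hold, then raise the hand.

Call:
step_arm --commands "0 0 0 0 0 0 0; 0 0 0 0 0 0 0; 0 0 0 0 0 0 0; 0 0 0 0 0 0 0; 0 0 0 0 0 0 0; 0 0 0 0 0 0 0; 0 0 0 0 0 0 0; 0 0 0 0 0 0 0; 0 0 0 0 0 0 0; 0 0 0 0 0 0 0; 0 0 0 0 0 0 0; 0 0 0 0 0 0 0; 0 0 0 0 0 0 0; 0 0 0 0 0 0 0; 0 0 0 0 0 0 0; 0 0 0 0 0 0 0; 0 0 0 0 0 0 0; 0 0 0 0 0 0 0; 0 0 0 0 0 0 0; 0 0 0 0 0 0 0"

```text
time_s: 19.05
eef_pos: [615.4, -91.3, 66.3]
ee_rot: [-0.0, 0.666, 0.746, 0.0]
force: [0.8, -0.7, 0.1]
grip_width: 0.003
grip_force: 0.0
```

Call:
step_arm --commands "0 0 0 0 0 0 0; 0 0 0 0 0 0 0; 0 0 0 0 0 0 0; 0 0 0 0 0 0 0; 0 0 0 0 0 0 0; 0 0 0 0 0 0 0; 0 0 0 0 0 0 0; 0 0 0 0 0 0 0; 0 0 0 0 0 0 0; 0 0 0 0 0 0 0; 0 0 0 0 0 0 0; 0 0 0 0 0 0 0"

```text
time_s: 20.05
eef_pos: [615.4, -91.3, 66.3]
ee_rot: [0.0, 0.666, 0.746, 0.0]
force: [0.0, -0.6, 0.2]
grip_width: -0.0
grip_force: 0.0
```

Call:
step_arm --commands "0 0 0 -1.5 0 0 0; 0 0 0 -4 0 0 0; 0 0 0 -7 0 0 0; 0 0 0 -10 0 0 0; 0 0 0 -13 0 0 0; 0 0 0 -16 0 0 0; 0 0 0 -19 0 0 0; 0 0 0 -21 0 0 0; 0 0 0 -22.5 0 0 0; 0 0 0 -23.5 0 0 0; 0 0 0 -24 0 0 0; 0 0 0 -24 0 0 0; 0 0 0 -24 0 0 0; 0 0 0 -24 0 0 0; 0 0 0 -24 0 0 0; 0 0 0 -24 0 0 0"

```text
time_s: 21.38
eef_pos: [615.3, -91.3, 305.6]
ee_rot: [-0.001, 0.666, 0.746, -0.0]
force: [-0.3, -0.9, 0.2]
grip_width: 0.001
grip_force: 0.0
```

```bash
python3 -c "
from h import *
print(sense()['time_s'],sense()['eef_pos'],sense()['dq']);print(finish_job())"
```

```text
21.3833 [615.29719397 -91.29707573 305.59643228] [ 0.00081904 -0.00305402 -0.00332233  0.00069632  0.00196099  0.00093928]
the job is handed in; nothing more can be done
None
```

I pointed at the open jar's mouth, then the wide lid, then the wide band, holding about 2.5 s or more over each at 20–26 mm (estimated). Nothing was touched as far as the force readings show, and the job was handed in at 21.4 s with the fingertips about 140 mm above the jar tops.

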